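Set the traverser to the goods van's road with its fold-out crank

ROBOT

A 6-joint arm with a two-finger parallel gripper is mounted at the origin on the work surface; the furniture and walls round the work are solid. World frame = base frame: x ahead of the robot, y to its left, z up, the work surface at z = 0. Lengths are in m, angles in rad, forces in N, time in s.
With the tool pointing down it reaches from about 0.35 to 0.975 m from the base axis. Payload 4.9 kg.
Tool frame: the origin (TCP) lies midway between the tips of the shut fingers; the grasp point (between the pads) lies 19 mm behind it; z points along the fingers, y is the line along which they close (so a half turn about z gives the same grasp; the last joint's range is limited). The gripper opens to 85 mm and grips with 20 to 120 N. Pads are 22 mm wide; open, the fingers measure 114 mm over their backs; the gripper's body (76 mm by 85 mm) begins 54 mm behind the grasp point. The pads swing forward as they close: fully open they stand 13 mm farther back than shut.
Start: joints at [-1.262, 0.053, 1.613, -0, 1.476, -0.119], TCP at [0.259, -0.569, 0.231] pointing down, gripper open.
Joint ranges: [-3.01, 3.01], [-1.01, 2.22], [0.06, 2.58], [-1.02, 4.17], [0.09, 2.62], [-3.14, 3.14]. Speed limits (rad/s): [2.57, 2.57, 3.14, 3.14, 3.14, 3.14].

INTERFACE

Orientations are given as a unit quaternion [w, x, y, z].
In Python, from plant import manip gives the robot as it stands.
- The arm moves only by the tool shift_gripper, called in YAML: its name, and indented under it one key for each argument. Schema: {"type":"object","properties":{"moves":{"type":"array","items":{"type":"array","items":{"type":"number"},"minItems":7,"maxItems":7},"minItems":1,"maxItems":5},"only":{"type":"string"},"quiet":{"type":"boolean"},"lines":{"type":"string"}},"required":["moves"],"additionalProperties":false}. moves is a list of rows, 1 to 5 of them, each of 7 numbers: the opening from 0.0 (shut) to 1.0 (fully open), then dx, dy, dz in a scale on which 1.0 is 0.25 m, then a rotation vector rx, ry, rz in parts of the range, where 1.0 means 4 rad; each row shifts and turns the commanded pose from where the row before left it, along the tool's axes as they then stand; what a row does not reach is not made up. A row lasts 1/8 s, in which the tool goes at most 0.0625 m and 0.188 rad, less where a joint would pass 70% of its speed; a pose out of reach is approached as far as the arm can. The fingers move at their own pace and stop on an object; the grip force is fixed at half the most. Time passes only in rows, so rows that do not move let the fingers close. The tool returns the time, the measured TCP pose, the force, the opening and the grip force at its end. only (a regular expression) keeps the lines of the reply that match it, lines (a string "A,B") keeps lines A to B, and quiet returns only ok. A shift or turn number past 1, either way, is cut back to 1. Input that does not fit is refused with a message, and nothing moves.
- manip.state(): the state, without advancing time (a new reading comes with each control period).
- manip.grab_frame(name): name is "scene" or "top" or "wrist"; returns the picture (480x640x3 uint8, red, green, blue); there is no depth.
- manip.camera_params(name): a dict with "intrinsics" (3x3 intrinsics, pixels), "k1" (the pictures are not rectified: a ray, as slopes to the right and down, at radius r is drawn at 1 + k1 r^2 times it, then the intrinsics apply), "xyz" and "orientation" of the camera in the world. Camera axes: x right, y down, z forward; pixel columns grow to the right and rows downward; lengths in m; the calibration is good to about 2 mm. A picture is of the moment at which its call begins: read the wrist's pose just before it. camera_params takes no time and is no camera call; for the wrist camera it gives the pose at the moment of the call.
- manip.job_done(): hands the job in; it is judged then, once.
The state is a dict: "time": time; "joint_pos": joint angles; "joint_vel": joint speeds; "joint_efforts": joint torques, N m; "tool_pos": TCP position; "tool_rot": TCP orientation; "contact_force": force on the tool from outside, world axes, zero at the start; "ft_torque": the same for the moment, N m; "gripper_width": opening from 0.0 (shut) to 1.0 (fully open); "grasp_force": force on a finger pad.
Only numpy, scipy, OpenCV 4.12 (cv2) and the standard library are available. Lean on these libraries where they do the work, as an engineer would, in place of code of your own. Each camera call takes 0.05 s, during which the arm holds its last target. There are 200 camera calls.

TASK

The traverser's deck is bolted at an empty road. Draw its locking bolt, flip the folded crank handle fully upright before you wind anything, and wind the deck across with the crank until its track lines up with the road where the goods van stands; then push the bolt fully home into that road's keeper. Leave the van where it stands and the glue bottle standing in its place.

Things in the scene. Friction and masses are not known exactly. Their poses are not given: they have to be found in the camera images.
- traverser: Fixed wooden model-railway traverser, 455 x 346 mm. Origin: underside, midway between its roads; x along the tracks away from the robot, y left. Offsets below in this frame, mm. Roads at y +117, +39, -39, -117 (1 to 4), x 68 to 264, rail tops z 43. Near part: a pit for the sliding deck, then a sill, x -190 to -166, with a brass keeper per road (29 wide, top z 53). Crank gearbox left of the pit.
- deck (a joint): Sideways travel of the deck, m: 0 at its start (road 2), plus to the traverser's +y. Deck 226 x 72 mm with one track, moved only by the crank's lead screw: +0.078 m (one road) for each positive full turn. Cannot be shoved by hand (over 25 N); locked while the bolt is home. Stops at -0.159 and +0.081.
- deck_head (a point): Middle of the far end of the deck's track at rail-top height (traverser x 64, z 43), where it meets the fixed roads. Moves with the deck; axes as the traverser's.
- bolt (a joint): Travel of the locking bolt on the deck's near end, m: 0 = home (nose through the keeper on the sill), 0.022 = fully drawn, towards the traverser's +x (away from the robot). A spring ball clicks it fast at both ends; moving it takes about 8 to 12 N. Its 9 mm nose has 2 mm play each side, so it goes home only with the deck within about 2 mm of a road.
- bolt_knob (a point): Centre of the top of the bolt's upright brass knob, 15 mm across, from z 53 to z 78; moves with deck and bolt: x -145 when home, -123 when drawn. All else within 60 mm of it ends below z 54, so fingertips at about z 61 can push it from either side.
- crank (a joint): Crank angle about its upright axis, rad, counter-clockwise from above, 0 at the start, several turns either way. One full turn per road. Stiff: about 0.4 N m, 8 to 9 N at the handle; stays where it is left.
- crank_axis (a point): Point on the crank's axis at z 62, top of its 24 mm steel hub (traverser x -45, y +230). At angle 0 the arm points to the traverser's -x. Arm z 46 to 54; its fork (19 wide, to z 68, 53 mm from the axis) holds the handle's pivot 48 mm from the axis at z 64. Gearbox below: 72 x 62, top z 38.
- handle (a joint): Fold angle of the crank handle, rad: 0 = folded flat over arm and hub (8 degrees above level), 1.43 = upright, at its stop; starts between 0 and 0.3. Pivot level and square to the arm. Stiff friction hinge, 0.14 N m, stays at any angle. Pushed hard towards the crank axis it folds again; pushed sideways or outwards it stays up.
- grip_end (a point): Centre of the free end of the handle's wooden grip, 61 mm from the pivot. The grip is a free-turning sleeve 15 mm across, from 14 to 60 mm from the pivot. Folded, its end lies 12 mm past the crank axis at z 73; upright the grip stands from z 78 to z 124.
- heel (a point): Point on the handle's heel, a steel tab 18 wide, 4 thick beyond the pivot, 22 mm from it (tab ends at 25). Folded it juts out past the arm's end, rising 30 degrees (67 mm from the crank axis, z 75). Pressed straight down 10 to 20 mm outside the pivot it tips the grip up (about 12 N); at the stop it points 52 degrees down, its top at z 55 ten mm outside the pivot.
- van_end (a point): Middle of the near end of the goods van, a model wagon 224 x 72 x 82 mm standing loose on road 1, 3 or 4, its length along the road. The point is 105 mm from the van's middle, 18 mm above the rails, on the road's centre line. On the two other roads stand a wheelset and a small wooden offcut.
- glue_bottle: Loose glue bottle, 68 mm across and 238 high, standing upright left of the crank and nearer the robot. Origin at the centre of its foot.

How it is judged:
On the way, in this order (a step that is already met when the one before it is completed fails the run):
1. the bolt is drawn and the crank handle stands upright, with the deck still at its starting road (value of joint bolt above 0.018 m and value of joint handle above 1.2 rad and value of joint deck between -0.006 and 0.006 m), for 0.2 s.
2. the deck's track is wound into line with the van's road (y of van_end in the frame of deck_head between -0.005 and 0.005 m), for 0.2 s.
At the end, for the whole second after the job is handed in: the deck's track is in line with the van's road (van's centre line within 5 mm of the deck's) and the bolt is home there (within 4 mm of its end) (all of step 2 and value of joint bolt below 0.004 m); the robot touches nothing.
It fails at once if the van is shifted by more than 15 mm (distance of van_end from where it was at the start of the episode above 0.015 m).
It fails at once if the glue bottle is shifted by more than 30 mm or tipped (distance of glue_bottle from where it was at the start of the episode above 0.03 m or angle between glue_bottle's own z axis and vertical above 0.3 rad).
It also fails if it takes over 64 s, if anything falls off the work surface, if the arm or the gripper's body presses on something with over 40 N, if the wrist force passes 120 N, or if a joint passes its speed limit or range.

## Working session

There is one attempt and no reset: what is moved stays moved. The work goes in short steps, Python scripts to look and compute and a tool call to move; the robot and the scene stay as the last step left them, time stands still between calls to the robot, and variables do not carry over. Pictures are saved under pics/ and viewed, at most 10 in all, crops included, and the job is handed in when it is done.

```bash
ls; mkdir -p pics; python3 - <<'E'
from plant import manip
import cv2
for n in("scene","top"):
    p=manip.camera_params(n);print(n,p)
    cv2.imwrite(f"pics/{n}0.png",manip.grab_frame(n)[:,:,::-1])
print(manip.state())
E
```

```text
pics
plant.py
scene {'intrinsics': array([[568.79909979,   0.        , 311.81773531],
       [  0.        , 568.79909979, 237.628984  ],
       [  0.        ,   0.        ,   1.        ]]), 'k1': -0.005510569925762539, 'xyz': array([0.02323713, 0.91570673, 0.64807964]), 'orientation': array([ 0.12028131, -0.22184282,  0.82515475, -0.50540855])}
top {'intrinsics': array([[465.60486045,   0.        , 318.26278729],
       [  0.        , 465.60486045, 239.61752673],
       [  0.        ,   0.        ,   1.        ]]), 'k1': -0.013723686382249484, 'xyz': array([ 0.38966119, -0.02867198,  1.01987589]), 'orientation': array([ 0.05273742, -0.70421087,  0.7043799 , -0.07179676])}
{'time': 0.1, 'joint_pos': array([-1.26200830e+00,  5.33046845e-02,  1.61416061e+00,  2.39134411e-06,
        1.47602551e+00, -1.19010650e-01]), 'joint_vel': array([-0.0008849 , -0.00080117, -0.00349465, -0.00071622,  0.00073995,
        0.00042658]), 'joint_efforts': array([ 4.67419395e-04, -3.94902778e+01, -3.71362352e+01, -9.17172497e-05,
        3.87266366e-03,  2.02989378e-05]), 'tool_pos': array([ 0.25911284, -0.56812904,  0.23017505]), 'tool_rot': array([-9.44921859e-04,  9.77210210e-01,  2.12271771e-01, -8.87368943e-05]), 'contact_force': array([-0.34661089,  0.38871471, -0.11990707]), 'ft_torque': array([ 0.00754447,  0.00591004, -0.11166864]), 'grasp_force': 0.0, 'gripper_width': 0.9994705061576844}
```

View pics/top0.png

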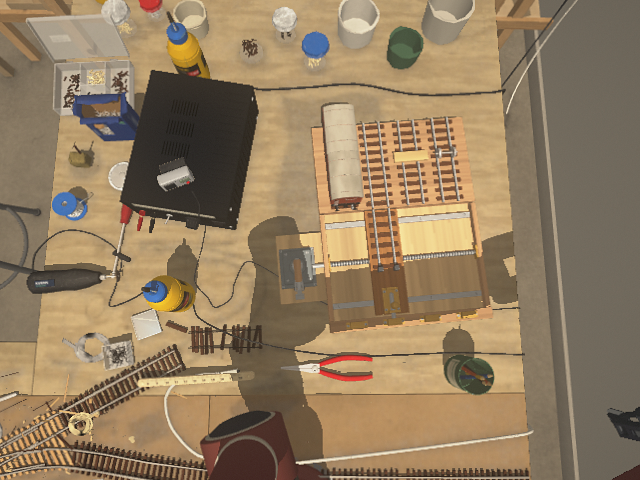

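View pics/scene0.png

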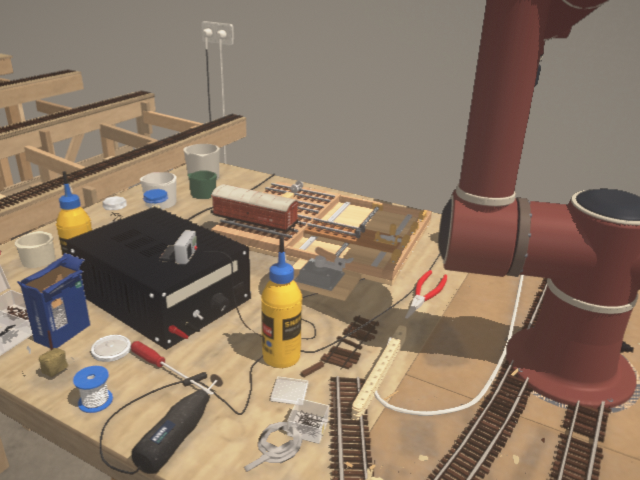

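The van stands on road 1, the leftmost (top view about (342,155)). The deck is at road 2 (about (388,270)), the crank at about (297,268) and the glue bottle near (168,293). I'll enlarge the traverser.

```bash
python3 - <<'E'
import cv2
im=cv2.imread("pics/top0.png")
cv2.imwrite("pics/c1.png",cv2.resize(im[100:340,260:500],(800,800),interpolation=cv2.INTER_CUBIC)[:600] )
a=cv2.resize(im[225:345,265:425],(800,600),interpolation=cv2.INTER_CUBIC)
cv2.imwrite("pics/c2.png",a)
cv2.imwrite("pics/c1.png",cv2.resize(im[105:345,260:500],(600,600),interpolation=cv2.INTER_CUBIC))
E
```

```text
(no output)
```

View pics/c1.png

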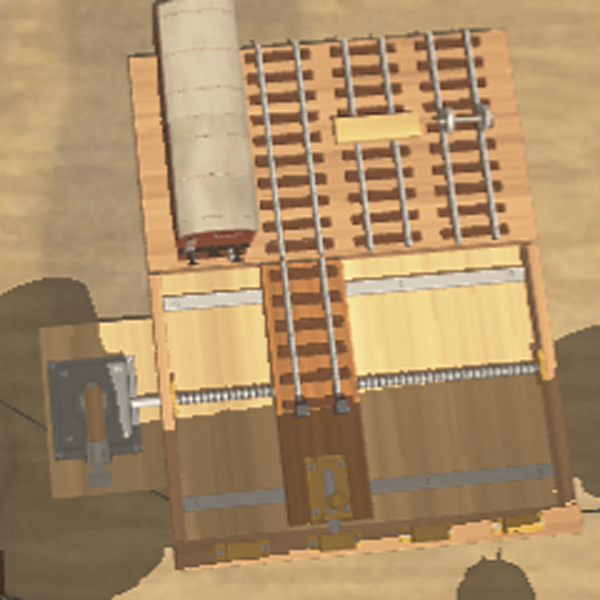

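View pics/c2.png

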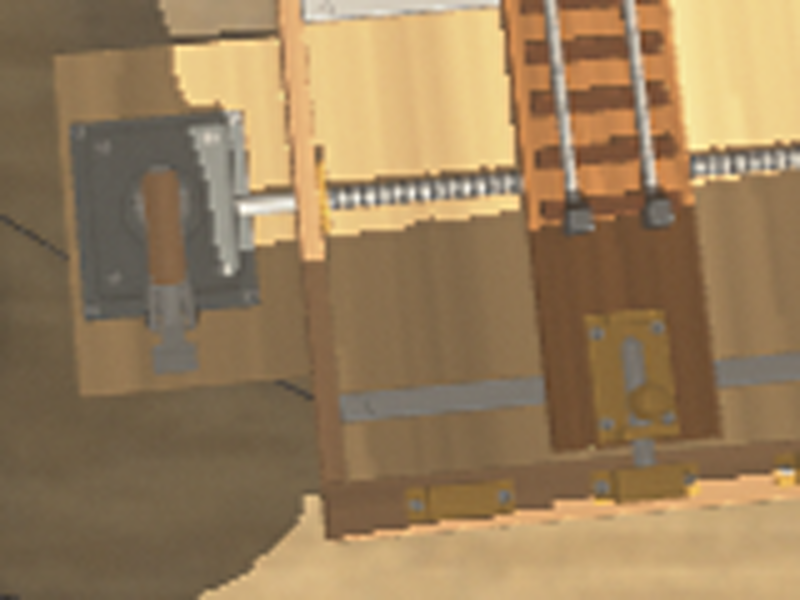

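```bash
cat > h.py <<'E'
import numpy as np, cv2
from scipy.spatial.transform import Rotation as R
from scipy.optimize import least_squares
from plant import manip
def proj(P,p):
    q=p["orientation"];M=R.from_quat([q[1],q[2],q[3],q[0]]).as_matrix()
    c=(np.atleast_2d(P)-p["xyz"])@M; s=c[:,:2]/c[:,2:]
    s=s*(1+p["k1"]*(s**2).sum(1,keepdims=True))
    K=p["intrinsics"];return s@np.diag([K[0,0],K[1,1]])+K[:2,2]
def tw(T,P):
    P=np.atleast_2d(P)/1000.;c,s=np.cos(T[2]),np.sin(T[2])
    return np.c_[T[0]+c*P[:,0]-s*P[:,1],T[1]+s*P[:,0]+c*P[:,1],P[:,2]]
E
python3 - <<'E'
from h import *
p=manip.camera_params("top")
c1=lambda u,v:(260+u/2.5-.3,105+v/2.5-.3); c2=lambda u,v:(265+u/5-.4,225+v/5-.4)
d=[((-145,39,78),c2(652,398)),((-178,117,53),c2(462,500)),((-178,39,53),c2(645,483)),((-178,-39,53),c1(432,532)),((-178,-117,53),c1(520,522)),
((264,39,43),c1(275.5,42)),((264,-39,43),c1(362.5,38)),((264,-117,43),c1(447.5,32)),((68,-117,43),c1(477,239)),((68,-39,43),c1(387.5,246)),((68,39,43),c1(301,256))]
A=np.array([x for x,_ in d],float);B=np.array([x for _,x in d])
r=least_squares(lambda T:(proj(tw(T,A),p)-B).ravel(),[.55,-.1,0],loss="soft_l1")
print(r.x,"\n",np.c_[A,(proj(tw(r.x,A),p)-B)].round(2))
T=r.x
N=dict(knob=(-145,39,78),axis=(-45,230,62),pivot=(-93,230,64),heel=(-112,230,75),grip_end=(-33,230,73))
for k,v in N.items():
    w=tw(T,v);uv=proj(w,p)[0];print(k,w.round(4),uv.round(1),((uv-[265,225]+.4)*5).round(0))
# glue bottle foot from scene camera pixel of foot centre guess
ps=manip.camera_params("scene")
for cam,uv,z in((ps,(283,350),0.),(p,(152,292),.238*.85)):
    s=least_squares(lambda q:proj([q[0],q[1],z],cam)[0]-uv,[.3,.3]).x;print("bottle",s)
uv=proj(tw(T,[(68,117,61)]),p);print("van_end1",uv)
E
```

```text
[ 0.57292655 -0.23420181  0.08808667] 
 [[-1.45e+02  3.90e+01  7.80e+01 -3.30e-01  2.90e-01]
 [-1.78e+02  1.17e+02  5.30e+01 -3.40e-01 -2.00e-02]
 [-1.78e+02  3.90e+01  5.30e+01  6.70e-01 -1.40e-01]
 [-1.78e+02 -3.90e+01  5.30e+01 -9.10e-01  6.00e-02]
 [-1.78e+02 -1.17e+02  5.30e+01  9.00e-01  5.70e-01]
 [ 2.64e+02  3.90e+01  4.30e+01  1.20e-01  2.60e-01]
 [ 2.64e+02 -3.90e+01  4.30e+01 -3.50e-01 -6.60e-01]
 [ 2.64e+02 -1.17e+02  4.30e+01 -2.80e-01 -7.40e-01]
 [ 6.80e+01 -1.17e+02  4.30e+01  1.20e-01  3.10e-01]
 [ 6.80e+01 -3.90e+01  4.30e+01  7.40e-01  3.90e-01]
 [ 6.80e+01  3.90e+01  4.30e+01 -1.30e-01 -7.00e-01]]
knob [[ 0.4251 -0.2081  0.078 ]] [394.7 304.5] [650. 399.]
axis [[ 0.5079 -0.0091  0.062 ]] [296.2 264.6] [158. 200.]
pivot [[ 0.4601 -0.0133  0.064 ]] [298.1 287.7] [168. 315.]
heel [[ 0.4411 -0.0149  0.075 ]] [298.8 296.7] [171. 360.]
grip_end [[ 0.5198 -0.008   0.073 ]] [295.6 258.1] [155. 168.]
bottle [0.4492608  0.22494824]
bottle [0.44239848 0.23797184]
van_end1 [[344.93954292 207.30023174]]
```

```bash
cat >> h.py <<'E'
T=np.array([0.57292655,-0.23420181,0.08808667])
def to(*tgts):
    "tool-axis steps from the measured pose to traverser points (mm); tool x -> traverser x, z down"
    s=manip.state();q=s["tool_rot"];M=R.from_quat([q[1],q[2],q[3],q[0]])
    G=R.from_euler("z",T[2])*R.from_euler("x",np.pi)
    w=s["tool_pos"]; c,n=np.cos(T[2]),np.sin(T[2]);d=w-[T[0],T[1],0]
    print("t",s["time"],"trav mm",np.round([1e3*(c*d[0]+n*d[1]),1e3*(-n*d[0]+c*d[1]),1e3*d[2]],1),"rotvec tool",(M.inv()*G).as_rotvec().round(4))
    for t in tgts:
        e=tw(T,t)[0]; print(t,"d tool now",M.inv().apply(e-w).round(4),"after turn",G.inv().apply(e-w).round(4))
E
python3 -c "
from h import *
to((-180,39,150),(-180,39,62))"
```

```text
t 0.1 trav mm [-342.  -305.   230.2] rotvec tool [-1.900e-03  1.000e-04  3.397e-01]
(-180, 39, 150) d tool now [ 0.2673 -0.2702  0.0807] after turn [ 0.162  -0.344   0.0802]
(-180, 39, 62) d tool now [ 0.2673 -0.2701  0.1687] after turn [ 0.162  -0.344   0.1682]
```

Careful with the scale: shifts go in shares of 0.25 m and turns go in shares of 4 rad. That gives: -0.049 m is -0.196, 0.023 m is 0.092, 0.17 rad is 0.0425.

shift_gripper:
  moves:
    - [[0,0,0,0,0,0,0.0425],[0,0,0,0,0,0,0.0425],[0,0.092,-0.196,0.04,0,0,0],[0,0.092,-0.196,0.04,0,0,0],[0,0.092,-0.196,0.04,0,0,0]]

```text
refused: moves[0]: the value is too short (schema: minItems 7). Nothing was moved.
```

Wrong form. The message asks for a list of rows, each a list of 7 numbers, so I'll send the same numbers that way.

shift_gripper:
  moves:
    - [0,0,0,0,0,0,0.0425]
    - [0,0,0,0,0,0,0.0425]
    - [0,0.092,-0.196,0.04,0,0,0]
    - [0,0.092,-0.196,0.04,0,0,0]
    - [0,0.092,-0.196,0.04,0,0,0]

```text
time: 0.72
tool_pos: [0.3153, -0.4144, 0.2004]
tool_rot: [-0.0, 0.999, 0.044, -0.0]
contact_force: [0.5, 0.4, 0.3]
gripper_width: 0.002
grasp_force: 0.0
```

shift_gripper:
  moves:
    - [0,0.092,-0.196,0.04,0,0,0]
    - [0,0.092,-0.196,0.04,0,0,0]
    - [0,0.092,-0.196,0.04,0,0,0]
    - [0,0.092,-0.196,0.04,0,0,0]
    - [0,0,0,0,0,0,0]

```text
time: 1.35
tool_pos: [0.3895, -0.2096, 0.1597]
tool_rot: [-0.001, 0.999, 0.047, -0.001]
contact_force: [-0.4, -1.4, 0.4]
gripper_width: -0.0
grasp_force: 0.0
```

```bash
python3 -c "
from h import *
to((-180,39,62))"
```

```text
t 1.35 trav mm [-180.5   40.7  159.7] rotvec tool [-0.0022  0.0017  0.0052]
(-180, 39, 62) d tool now [0.0007 0.0019 0.0977] after turn [0.0005 0.0017 0.0977]
```

In the tool's units: 0.05 m is 0.2, 0.048 m is 0.192, 0.005 rad is 0.0013.

shift_gripper:
  moves:
    - [0,0,0.008,0.2,0,0,0.0013]
    - [0,0,0,0.192,0,0,0]
    - [0,0,0,0,0,0,0]

```text
time: 1.72
tool_pos: [0.3865, -0.2134, 0.0594]
tool_rot: [-0.003, 0.999, 0.041, -0.004]
contact_force: [-0.4, -0.1, -0.3]
gripper_width: -0.0
grasp_force: 0.0
```

```bash
python3 -c "
from h import *
to((-164,39,62),(-140,39,62))"
```

```text
t 1.725 trav mm [-183.8   37.1   59.4] rotvec tool [-0.0062  0.0071 -0.0064]
(-164, 39, 62) d tool now [ 0.0198 -0.002  -0.0027] after turn [ 0.0198 -0.0019 -0.0026]
(-140, 39, 62) d tool now [ 0.0438 -0.0022 -0.0029] after turn [ 0.0438 -0.0019 -0.0026]
```

In the tool's units: 0.01 m is 0.04, 0.007 m is 0.028.

shift_gripper:
  moves:
    - [0,0.04,0,-0.004,0,0,0]
    - [0,0.04,0,0,0,0,0]
    - [0,0.04,0,0,0,0,0]
    - [0,0.028,0,0,0,0,0]
    - [0,0,0,0,0,0,0]

```text
time: 2.35
tool_pos: [0.428, -0.2128, 0.0663]
tool_rot: [0.001, 0.999, 0.042, 0.0]
contact_force: [-4.2, -0.1, 2.8]
gripper_width: -0.002
grasp_force: 2.0
```

```bash
python3 -c "
from h import *
to((-140,39,62))"
```

```text
t 2.35 trav mm [-142.5   34.    66.3] rotvec tool [ 0.0025 -0.0008 -0.0045]
(-140, 39, 62) d tool now [ 0.0025 -0.005   0.0043] after turn [ 0.0025 -0.005   0.0043]
```

In the tool's units: -0.003 m is -0.012, 0.002 m is 0.008.

shift_gripper:
  moves:
    - [0,0.012,-0.012,0.012,0,0,0]
    - [0,0.008,0,0,0,0,0]
    - [0,0,0,0,0,0,0]

```text
time: 2.72
tool_pos: [0.4283, -0.21, 0.0628]
tool_rot: [0.001, 0.999, 0.042, -0.005]
contact_force: [-20.2, -4.1, 13.4]
gripper_width: 0.001
grasp_force: 10.7
```

```bash
python3 -c "
from h import *
to((-140,39,62))"
```

```text
t 2.725 trav mm [-141.9   36.8   62.8] rotvec tool [ 0.002   0.0108 -0.0038]
(-140, 39, 62) d tool now [ 0.0019 -0.0022  0.0008] after turn [ 0.0019 -0.0022  0.0008]
```

In the tool's units: -0.05 m is -0.2, -0.045 m is -0.18.

shift_gripper:
  moves:
    - [0,-0.06,0,0,0,0,0]
    - [0,0,0,-0.2,0,0,0]
    - [0,0,-0.18,-0.08,0,0,0]
    - [0,0.08,-0.2,0,0,0,0]
    - [0,0.08,-0.2,0,0,0,0]

```text
time: 3.35
tool_pos: [0.4458, -0.0604, 0.1332]
tool_rot: [0.0, 0.999, 0.041, 0.003]
contact_force: [0.8, -0.6, 0.3]
gripper_width: -0.0
grasp_force: 0.0
```

shift_gripper:
  moves:
    - [0,0.012,-0.18,0,0,0,0]
    - [0,0,0,0,0,0,0]

```text
time: 3.6
tool_pos: [0.4442, -0.0142, 0.1321]
tool_rot: [-0.0, 0.999, 0.044, 0.001]
contact_force: [-0.1, -0.7, 0.2]
gripper_width: 0.003
grasp_force: 0.0
```

```bash
python3 - <<'E'
from h import *
to((-111.5,230,90),(-111.5,230,57))
im=manip.grab_frame("top")[:,:,::-1]
p=manip.camera_params("wrist");w=manip.grab_frame("wrist")[:,:,::-1]
a=cv2.resize(im[225:345,265:425],(800,600),interpolation=cv2.INTER_CUBIC)
b=cv2.resize(w,(640,480))
cv2.imwrite("pics/m1.png",np.hstack([cv2.resize(a,(400,300)),cv2.resize(b,(400,300))]))
print(proj(tw(T,[(-112,230,75),(-93,230,64),(-33,230,73)]),p))
E
```

```text
t 3.6 trav mm [-108.9  230.5  132.1] rotvec tool [-0.0006 -0.0027 -0.0003]
(-111.5, 230, 90) d tool now [-0.0028  0.0005  0.0421] after turn [-0.0026  0.0005  0.0421]
(-111.5, 230, 57) d tool now [-0.0028  0.0005  0.0751] after turn [-0.0026  0.0005  0.0751]
[[314.97672826 271.04692427]
 [314.94267256 228.63656324]
 [314.10726703 105.74088136]]
```

View pics/m1.png

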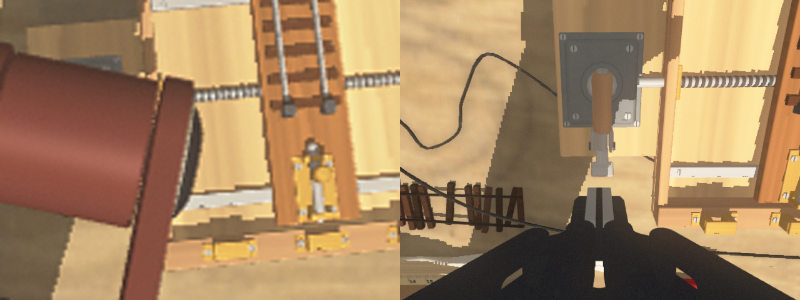

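The bolt is drawn: in the top view the knob sits at the far end of its slot, about (316,147). In the wrist view the heel is at about (602,165), just ahead of the fingers. It lies about 2–3 mm towards -y of my estimate.

In the tool's units: 0.025 m is 0.1, 0.015 m is 0.06.

shift_gripper:
  moves:
    - [0,-0.012,0.008,0.1,0,0,0]
    - [0,0,0,0.06,0,0,0]
    - [0,0,0,0,0,0,0]

```text
time: 4.08
tool_pos: [0.4398, -0.0195, 0.0899]
tool_rot: [-0.0, 0.999, 0.041, -0.001]
contact_force: [0.1, -0.3, 0.9]
gripper_width: -0.0
grasp_force: 0.0
```

```bash
python3 -c "
from h import *
to((-112,228,70),(-112,228,57))"
```

```text
t 4.075 trav mm [-113.8  225.6   89.9] rotvec tool [-0.001   0.0027 -0.007 ]
(-112, 228, 70) d tool now [ 0.0018 -0.0024  0.0199] after turn [ 0.0018 -0.0024  0.0199]
(-112, 228, 57) d tool now [ 0.0018 -0.0024  0.0329] after turn [ 0.0018 -0.0024  0.0329]
```

In the tool's units: 0.01 m is 0.04, -0.002 m is -0.008.

shift_gripper:
  moves:
    - [0,0.004,-0.008,0.04,0,0,0]
    - [0,0,0,0.04,0,0,0]
    - [0,0,0,0,0,0,0]

```text
time: 4.45
tool_pos: [0.4415, -0.017, 0.071]
tool_rot: [0.0, 0.999, 0.041, -0.0]
contact_force: [-0.5, -0.6, 0.5]
gripper_width: 0.004
grasp_force: 0.0
```

```bash
python3 -c "
from h import *
to((-112,228,57))"
```

```text
t 4.45 trav mm [-111.8  227.9   71. ] rotvec tool [ 0.0002  0.0007 -0.0052]
(-112, 228, 57) d tool now [-0.0002 -0.0001  0.014 ] after turn [-0.0002 -0.0001  0.014 ]
```

In the tool's units: 0.005 m is 0.02, 0.004 m is 0.016.

shift_gripper:
  moves:
    - [0,0,0,0.02,0,0,0]
    - [0,0,0,0.02,0,0,0]
    - [0,0,0,0.016,0,0,0]
    - [0,0,0,0,0,0,0]

```text
time: 4.95
tool_pos: [0.4422, -0.017, 0.0589]
tool_rot: [0.0, 0.999, 0.042, 0.0]
contact_force: [-5.6, 0.4, 10.8]
gripper_width: -0.002
grasp_force: 6.1
```

```bash
python3 -c "
from h import *
to((-112,228,55))"
```

```text
t 4.95 trav mm [-111.2  227.9   58.9] rotvec tool [ 0.0002 -0.     -0.005 ]
(-112, 228, 55) d tool now [-0.0008 -0.0001  0.0039] after turn [-0.0008 -0.0001  0.0039]
```

Working (about 11 N). I'll press a little further.

In the tool's units: 0.003 m is 0.012, 0.002 m is 0.008.

shift_gripper:
  moves:
    - [0,0,0,0.012,0,0,0]
    - [0,0,0,0.008,0,0,0]
    - [0,0,0,0,0,0,0]

```text
time: 5.32
tool_pos: [0.4426, -0.0171, 0.0575]
tool_rot: [0.0, 0.999, 0.042, -0.001]
contact_force: [-20.0, 3.4, 35.3]
gripper_width: -0.001
grasp_force: 18.9
```

```bash
python3 -c "
from h import *
to((-112,228,55))"
```

```text
t 5.325 trav mm [-110.7  227.8   57.5] rotvec tool [ 0.0001  0.0017 -0.0045]
(-112, 228, 55) d tool now [-0.0013 -0.0002  0.0025] after turn [-0.0013 -0.0002  0.0025]
```

In the tool's units: -0.06 m is -0.24, -0.03 m is -0.12.

shift_gripper:
  moves:
    - [0,-0.008,0,-0.024,0,0,0]
    - [0,-0.12,0,-0.08,0,0,0]
    - [0.6,0,0,-0.24,0,0,0]
    - [0.6,0,0,-0.12,0,0,0]
    - [0.6,0,0,0,0,0,0]

```text
time: 5.95
tool_pos: [0.4116, -0.0199, 0.1714]
tool_rot: [0.001, 0.999, 0.041, 0.003]
contact_force: [0.2, -0.7, -1.7]
gripper_width: 0.598
grasp_force: 0.0
```

```bash
python3 - <<'E'
from h import *
to((-93,228,150),(-93,228,86))
p=manip.camera_params("wrist");w=manip.grab_frame("wrist")[:,:,::-1]
t=manip.grab_frame("scene")[:,:,::-1]
q=proj(tw(T,[(-45,230,62)]),manip.camera_params("scene"))[0].astype(int);print(q)
a=cv2.resize(t[q[1]-60:q[1]+60,q[0]-80:q[0]+80],(400,300),interpolation=cv2.INTER_CUBIC)
cv2.imwrite("pics/m2.png",np.hstack([cv2.resize(w,(400,300)),a]))
print(proj(tw(T,[(-93,228,64),(-93+8.5,228,124.4),(-45,228,62)]),p)/1.6)
E
```

```text
t 5.95 trav mm [-141.8  227.7  171.4] rotvec tool [ 0.0019 -0.0067 -0.0052]
(-93, 228, 150) d tool now [ 0.0487 -0.0006  0.0217] after turn [ 0.0488 -0.0003  0.0214]
(-93, 228, 86) d tool now [ 0.0482 -0.0007  0.0857] after turn [ 0.0488 -0.0003  0.0854]
[317 256]
[[197.29545196  97.52644329]
 [196.86559996  94.53505576]
 [196.88283462  41.48172329]]
```

View pics/m2.png

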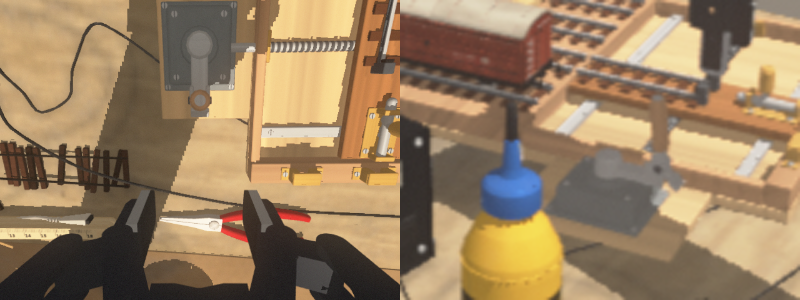

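In the tool's units: 0.048 m is 0.192, 0.025 m is 0.1.

shift_gripper:
  moves:
    - [0.6,0.192,0,0.04,0,0,0]
    - [0.6,0,0,0.1,0,0,0]
    - [0.6,0,0,0,0,0,0]

```text
time: 6.42
tool_pos: [0.4547, -0.0149, 0.1287]
tool_rot: [-0.001, 0.999, 0.041, -0.005]
contact_force: [-1.3, -0.2, -0.3]
gripper_width: 0.597
grasp_force: 0.0
```

```bash
python3 -c "
from h import *
to((-93.5,227,90))"
```

```text
t 6.425 trav mm [-98.5 228.9 128.7] rotvec tool [-0.0027  0.0089 -0.0051]
(-93.5, 227, 90) d tool now [0.0054 0.0019 0.0387] after turn [0.005  0.0019 0.0387]
```

In the tool's units: 0.02 m is 0.08, 0.018 m is 0.072, 0.005 rad is 0.0013.

shift_gripper:
  moves:
    - [0.6,0.016,0.008,0.08,0,0.0013,0]
    - [0.6,0,0,0.072,0,0,0]
    - [0.6,0,0,0,0,0,0]

```text
time: 6.8
tool_pos: [0.46, -0.0169, 0.0934]
tool_rot: [-0.001, 0.999, 0.041, 0.0]
contact_force: [-0.2, 0.1, -0.1]
gripper_width: 0.597
grasp_force: 0.0
```

```bash
python3 -c "
from h import *
to((-93.5,227,90))"
```

```text
t 6.8 trav mm [-93.4 226.4  93.4] rotvec tool [-0.0012 -0.001  -0.0054]
(-93.5, 227, 90) d tool now [-0.0001 -0.0006  0.0034] after turn [-0.0001 -0.0006  0.0034]
```

In the tool's units: 0.003 m is 0.012.

shift_gripper:
  moves:
    - [0,0,0,0.012,0,0,0]
    - [0,0,0,0,0,0,0]
    - [0,0,0,0,0,0,0]
    - [0,0,0,0,0,0,0]
    - [0,0,0,0,0,0,0]

```text
time: 7.42
tool_pos: [0.4621, -0.0168, 0.093]
tool_rot: [-0.001, 0.999, 0.041, 0.003]
contact_force: [-1.8, 5.5, 5.3]
gripper_width: 0.152
grasp_force: 58.9
```

```bash
python3 -c "
from h import *
to((-93.5,227,90));print(manip.state()['ft_torque'])"
```

```text
t 7.425 trav mm [-91.3 226.3  93. ] rotvec tool [-0.0009 -0.0057 -0.0052]
(-93.5, 227, 90) d tool now [-0.0022 -0.0007  0.003 ] after turn [-0.0022 -0.0007  0.003 ]
[0.83734412 0.29002266 0.00437971]
```

In the tool's units: 0.0124 m is 0.0496, 0.0116 m is 0.0464.

shift_gripper:
  moves:
    - [0,0.004,0.0496,0,0,0,0]
    - [0,0.016,0.0464,0,0,0,0]
    - [0,0.0304,0.0396,0,0,0,0]
    - [0,0.0396,0.0304,0,0,0,0]
    - [0,0,0,0,0,0,0]

```text
time: 8.05
tool_pos: [0.4883, -0.057, 0.0932]
tool_rot: [-0.0, 0.999, 0.041, 0.003]
contact_force: [-2.9, 4.0, 6.6]
gripper_width: 0.153
grasp_force: 59.2
```

```bash
cat >> h.py <<'E'
def circ(*deg,c=(-45.5,226.5),r=48):
    s=manip.state();d=s["tool_pos"]-[T[0],T[1],0];k,n=np.cos(T[2]),np.sin(T[2])
    u=1e3*(k*d[0]+n*d[1])-c[0];v=1e3*(-n*d[0]+k*d[1])-c[1]
    f=s["contact_force"];print("ang",np.degrees(np.arctan2(-v,-u))%360,"r",np.hypot(u,v),"f trav",k*f[0]+n*f[1],-n*f[0]+k*f[1],f[2],s["gripper_width"])
    for g in deg:
        a=np.radians(g);x,y=-r*np.cos(a),-r*np.sin(a);print(g,"row d",(x-u).round(1),-(y-v).round(1));u,v=x,y
E
python3 -c "
from h import *
to((0,0,90));circ(75,90,105,120)"
```

```text
t 8.05 trav mm [-68.8 184.   93.2] rotvec tool [ 0.0001 -0.0054 -0.0053]
(0, 0, 90) d tool now [0.0697 0.1836 0.0036] after turn [0.0688 0.184  0.0032]
ang 61.31763413875613 r 48.443065963093126 f trav -2.533224569862724 4.223893990502035 6.635747536568608 0.1525595964234642
75 row d 10.8 3.9
90 row d 12.4 1.6
105 row d 12.4 -1.6
120 row d 11.6 -4.8
```

Tracks well.

In the tool's units: 0.0124 m is 0.0496, 0.0116 m is 0.0464.

shift_gripper:
  moves:
    - [0,0.0432,0.0168,0,0,0,0]
    - [0,0.0496,0.0064,0,0,0,0]
    - [0,0.0496,-0.0064,0,0,0,0]
    - [0,0.0464,-0.0192,0,0,0,0]
    - [0,0,0,0,0,0,0]

```text
time: 8.68
tool_pos: [0.534, -0.0518, 0.0931]
tool_rot: [-0.001, 0.999, 0.042, 0.001]
contact_force: [-8.0, 3.8, 8.2]
gripper_width: 0.153
grasp_force: 59.4
```

```bash
python3 -c "
from h import *
to((0,0,90));circ(135,150,165,180)"
```

```text
t 8.675 trav mm [-22.8 185.1  93.1] rotvec tool [-0.001  -0.0017 -0.0047]
(0, 0, 90) d tool now [0.0236 0.185  0.0029] after turn [0.0228 0.1851 0.0031]
ang 118.7909150360064 r 47.184587196495336 f trav -7.673873553362677 4.528718434145437 8.206390591307159 0.15321527542486274
135 row d 11.2 -7.4
150 row d 7.6 -9.9
165 row d 4.8 -11.6
180 row d 1.6 -12.4
```

In the tool's units: -0.0124 m is -0.0496, -0.0116 m is -0.0464.

shift_gripper:
  moves:
    - [0,0.0448,-0.0296,0,0,0,0]
    - [0,0.0304,-0.0396,0,0,0,0]
    - [0,0.0192,-0.0464,0,0,0,0]
    - [0,0.0064,-0.0496,0,0,0,0]
    - [0,0,0,0,0,0,0]

```text
time: 9.3
tool_pos: [0.5543, -0.0106, 0.093]
tool_rot: [0.002, 0.999, 0.042, -0.001]
contact_force: [-11.6, -3.1, 8.9]
gripper_width: 0.156
grasp_force: 59.6
```

```bash
python3 -c "
from h import *
to((0,0,90));circ(195,210,225,240)"
```

```text
t 9.3 trav mm [  1.1 224.3  93. ] rotvec tool [ 0.0043  0.0014 -0.0041]
(0, 0, 90) d tool now [-2.000e-04  2.243e-01  4.000e-03] after turn [-0.0011  0.2243  0.003 ]
ang 177.3503841139831 r 46.65874963362358 f trav -11.866416139334712 -2.0572286249549037 8.860651461476037 0.15624896820124712
195 row d -0.2 -14.6
210 row d -4.8 -11.6
225 row d -7.6 -9.9
240 row d -9.9 -7.6
```

In the tool's units: -0.0145 m is -0.058, -0.0116 m is -0.0464.

shift_gripper:
  moves:
    - [0,-0.01,-0.058,0,0,0,0]
    - [0,-0.0192,-0.0464,0,0,0,0]
    - [0,-0.0304,-0.0396,0,0,0,0]
    - [0,-0.0396,-0.0304,0,0,0,0]
    - [0,0,0,0,0,0,0]

```text
time: 9.93
tool_pos: [0.529, 0.0296, 0.0933]
tool_rot: [0.003, 0.999, 0.042, 0.004]
contact_force: [-0.5, -7.4, 1.1]
gripper_width: 0.157
grasp_force: 58.9
```

```bash
python3 -c "
from h import *
to((0,0,90));circ(255,270,285,300,c=(-47,226.5))"
```

```text
t 9.925 trav mm [-20.5 266.7  93.3] rotvec tool [ 0.0072 -0.0082 -0.0046]
(0, 0, 90) d tool now [0.0217 0.2665 0.0054] after turn [0.0205 0.2667 0.0033]
ang 236.60743395585968 r 48.11545667814387 f trav -1.1593326463546587 -7.348465004997873 1.0598733750449083 0.1570034623351136
255 row d -14.1 -6.2
270 row d -12.4 -1.6
285 row d -12.4 1.6
300 row d -11.6 4.8
```

In the tool's units: -0.0141 m is -0.0564, -0.0124 m is -0.0496.

shift_gripper:
  moves:
    - [0,-0.0564,-0.024,0,0,0,0]
    - [0,-0.0496,-0.0064,0,0,0,0]
    - [0,-0.0496,0.0064,0,0,0,0]
    - [0,-0.0464,0.0192,0,0,0,0]
    - [0,0,0,0,0,0,0]

```text
time: 10.55
tool_pos: [0.4795, 0.0287, 0.0934]
tool_rot: [0.001, 0.999, 0.041, 0.006]
contact_force: [4.8, 0.7, 0.4]
gripper_width: 0.153
grasp_force: 59.4
```

```bash
python3 -c "
from h import *
to((0,0,90));circ(315,330,345,360,c=(-47,226.5))"
```

```text
t 10.55 trav mm [-70.  270.1  93.4] rotvec tool [ 0.0018 -0.0114 -0.0058]
(0, 0, 90) d tool now [0.0715 0.2697 0.0047] after turn [0.07   0.2701 0.0034]
ang 297.781744272875 r 49.30012117101632 f trav 4.855778540513194 0.2787614244614984 0.3966510228358223 0.15266444509383345
315 row d -11.0 9.7
330 row d -7.6 9.9
345 row d -4.8 11.6
360 row d -1.6 12.4
```

In the tool's units: 0.0124 m is 0.0496, 0.0116 m is 0.0464.

shift_gripper:
  moves:
    - [0,-0.044,0.0388,0,0,0,0]
    - [0,-0.0304,0.0396,0,0,0,0]
    - [0,-0.018,0.0464,0,0,0,0]
    - [0,-0.004,0.0496,0,0,0,0]
    - [0,0,0,0,0,0,0]

```text
time: 11.18
tool_pos: [0.4572, -0.0159, 0.0933]
tool_rot: [-0.001, 0.999, 0.041, 0.002]
contact_force: [-2.7, 4.5, 8.0]
gripper_width: 0.154
grasp_force: 60.3
```

```bash
python3 -c "
from h import *
to((0,0,90));circ(360,c=(-47,226.5))"
```

```text
t 11.175 trav mm [-96.  227.7  93.3] rotvec tool [-0.0015 -0.0047 -0.0061]
(0, 0, 90) d tool now [0.0974 0.2271 0.0034] after turn [0.096  0.2277 0.0033]
ang 358.6487389034982 r 49.052615019584465 f trav -2.257870919463156 4.746215996265771 7.958355846799035 0.15447751087272676
360 row d 1.0 1.2
```

In the tool's units: -0.05 m is -0.2, 0.0012 m is 0.0048.

shift_gripper:
  moves:
    - [0,0,0.0048,0,0,0,0]
    - [0,0,0,0,0,0,0]
    - [0.6,0,0,0,0,0,0]
    - [0.6,0,0,0,0,0,0]
    - [0.6,0,0,-0.2,0,0,0]

```text
time: 11.8
tool_pos: [0.4534, -0.017, 0.1379]
tool_rot: [-0.001, 0.999, 0.041, -0.003]
contact_force: [1.2, -0.3, 1.2]
gripper_width: 0.595
grasp_force: 0.0
```

shift_gripper:
  moves:
    - [0.6,0,0.08,-0.12,0,0,0]
    - [0,0,0.22,0,0,0,0]
    - [0,0,0.14,0,0,0,0]
    - [0,0,0,0,0,0,0]

```text
time: 12.3
tool_pos: [0.4657, -0.1289, 0.172]
tool_rot: [0.0, 0.999, 0.04, 0.002]
contact_force: [-1.0, 0.2, 0.2]
gripper_width: 0.003
grasp_force: 0.0
```

```bash
python3 - <<'E'
from h import *
to((-93,117,150),(-93,117,62))
p=manip.camera_params("wrist");w=manip.grab_frame("wrist")[:,:,::-1]
cv2.imwrite("pics/m3.png",w)
print(proj(tw(T,[(-123,117,78),(-178,117,53),(66,117,43),(-93,228,125)]),p))
E
```

```text
t 12.3 trav mm [-97.5 114.3 172. ] rotvec tool [ 0.0006 -0.0042 -0.009 ]
(-93, 117, 150) d tool now [ 0.0044 -0.0028  0.022 ] after turn [ 0.0045 -0.0027  0.022 ]
(-93, 117, 62) d tool now [ 0.004  -0.0028  0.11  ] after turn [ 0.0045 -0.0027  0.11  ]
[[312.88819151 283.58486825]
 [314.34722886 342.77563486]
 [308.86567662 -66.4264716 ]
 [ 74.53433315 266.68681579]]
```

View pics/m3.png

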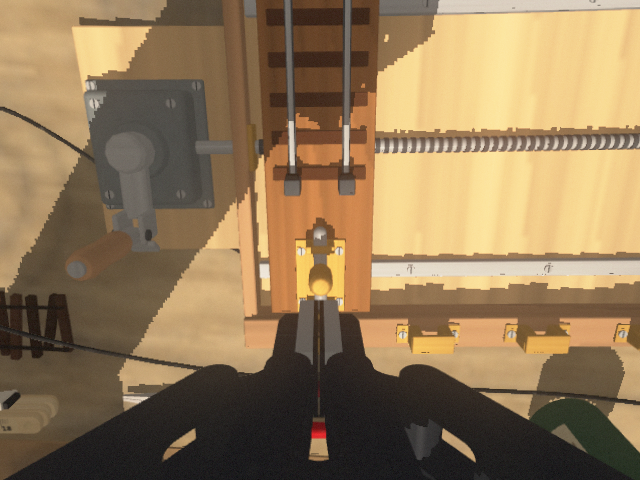

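The deck sits at road 1 with the knob at about (320,284), in line with the keeper spacing (keepers 2 and 3 at about (430,340) and (540,338), so keeper 1 is near 321). The crank is back at about 0° with its handle up. I'll go down on the knob's far side.

In the tool's units: 0.05 m is 0.2, 0.04 m is 0.16.

shift_gripper:
  moves:
    - [0,0.012,-0.008,0.2,0,0,0]
    - [0,0,0,0.16,0,0,0]
    - [0,0,0,0.072,0,0,0]
    - [0,0,0,0,0,0,0]

```text
time: 12.85
tool_pos: [0.4684, -0.1236, 0.0632]
tool_rot: [-0.001, 0.999, 0.042, 0.001]
contact_force: [-0.9, 0.1, -0.4]
gripper_width: 0.001
grasp_force: 0.0
```

```bash
python3 -c "
from h import *
to((-104,116,62),(-128,116,62))"
```

```text
t 12.85 trav mm [-94.4 119.4  63.2] rotvec tool [-0.0014 -0.0024 -0.0044]
(-104, 116, 62) d tool now [-0.0096  0.0034  0.0011] after turn [-0.0096  0.0034  0.0012]
(-128, 116, 62) d tool now [-0.0336  0.0035  0.0011] after turn [-0.0336  0.0034  0.0012]
```

In the tool's units: -0.01 m is -0.04, -0.008 m is -0.032.

shift_gripper:
  moves:
    - [0,-0.04,0.012,0.004,0,0,0]
    - [0,-0.032,0,0,0,0,0]
    - [0,-0.032,0,0,0,0,0]
    - [0,-0.028,0,0,0,0,0]
    - [0,0,0,0,0,0,0]

```text
time: 13.48
tool_pos: [0.4365, -0.1307, 0.0642]
tool_rot: [0.0, 0.999, 0.041, 0.003]
contact_force: [0.9, 0.4, 0.4]
gripper_width: 0.003
grasp_force: 0.0
```

```bash
python3 -c "
from h import *
to((-128,116,62))"
```

```text
t 13.475 trav mm [-126.8  115.1   64.2] rotvec tool [ 0.0009 -0.0058 -0.0058]
(-128, 116, 62) d tool now [-0.0012 -0.0009  0.0022] after turn [-0.0012 -0.0009  0.0022]
```

In the tool's units: -0.003 m is -0.012, -0.001 m is -0.004.

shift_gripper:
  moves:
    - [0,-0.012,0,0.004,0,0,0]
    - [0,-0.004,0,0,0,0,0]
    - [0,0,0,0,0,0,0]

```text
time: 13.85
tool_pos: [0.4349, -0.1309, 0.0636]
tool_rot: [0.0, 0.999, 0.041, 0.005]
contact_force: [6.3, 1.8, 1.1]
gripper_width: -0.001
grasp_force: 3.3
```

```bash
python3 -c "
from h import *
to((-128,116,62))"
```

```text
t 13.85 trav mm [-128.4  115.    63.6] rotvec tool [ 0.0012 -0.0109 -0.0057]
(-128, 116, 62) d tool now [ 0.0004 -0.001   0.0016] after turn [ 0.0004 -0.001   0.0016]
```

In the tool's units: -0.002 m is -0.008, -0.001 m is -0.004.

shift_gripper:
  moves:
    - [0,-0.008,0,0,0,0,0]
    - [0,-0.004,0,0,0,0,0]
    - [0,0,0,0,0,0,0]

```text
time: 14.22
tool_pos: [0.4345, -0.131, 0.0639]
tool_rot: [0.0, 0.999, 0.041, 0.009]
contact_force: [16.0, 2.8, -6.3]
gripper_width: -0.003
grasp_force: 8.1
```

```bash
python3 -c "
from h import *
to((-128,116,62))"
```

```text
t 14.225 trav mm [-128.8  115.    63.9] rotvec tool [ 0.0017 -0.0183 -0.0063]
(-128, 116, 62) d tool now [ 0.0008 -0.001   0.002 ] after turn [ 0.0008 -0.001   0.0019]
```

The bolt is against its stop. I'll back off, clear the view and verify.

In the tool's units: 0.06 m is 0.24, -0.05 m is -0.2.

shift_gripper:
  moves:
    - [0,0.06,0,0,0,0,0]
    - [0,0,0,-0.2,0,0,0]
    - [0,0,0.12,-0.2,0,0,0]
    - [0,0,0.24,0,0,0,0]
    - [0,0,0.24,0,0,0,0]

```text
time: 14.85
tool_pos: [0.4567, -0.2808, 0.1633]
tool_rot: [0.0, 0.999, 0.042, 0.003]
contact_force: [0.8, 0.4, -0.2]
gripper_width: 0.001
grasp_force: 0.0
```

shift_gripper:
  moves:
    - [0,-0.12,0.2,0,0,0,0]
    - [0,-0.12,0.2,0,0,0,0]
    - [0,-0.12,0.2,0,0,0,0]
    - [0,-0.12,0.2,0,0,0,0]
    - [0,0,0,0,0,0,0]

```text
time: 15.48
tool_pos: [0.351, -0.491, 0.1611]
tool_rot: [-0.0, 0.999, 0.039, 0.002]
contact_force: [1.5, 0.6, 0.1]
gripper_width: -0.0
grasp_force: 0.0
```

```bash
python3 - <<'E'
from h import *
im=manip.grab_frame("top")[:,:,::-1]
cv2.imwrite("pics/m4.png",np.hstack([cv2.resize(im[105:345,140:500],(800,533),interpolation=cv2.INTER_CUBIC)]))
p=manip.camera_params("top");print(((proj(tw(T,[(-145,117,78),(-178,117,53),(66,117,43)]),p)-[140,105])*2.222).round())
print(manip.state()["contact_force"])
E
```

```text
[[481. 451.]
 [481. 488.]
 [454. 234.]]
[ 0.16676065 -0.25857214 -0.07384891]
```

View pics/m4.png

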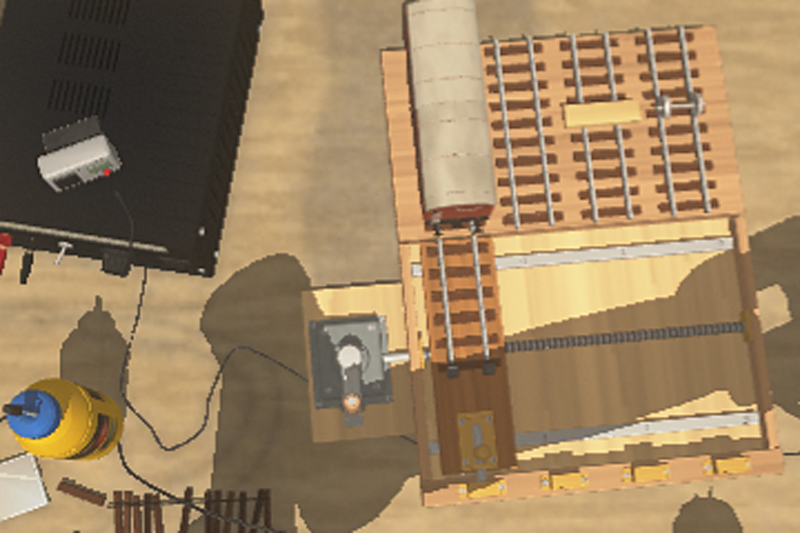

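The deck is in line with the van on road 1. The knob is at about (481,452), against a predicted home position of (481,451), with the nose in the keeper. The van and bottle haven't moved and the arm is clear.

```bash
python3 -c "
from plant import manip
print(manip.job_done())"
```

```text
the job is handed in; nothing more can be done
None
```

The job is handed in (no verdict was returned): the deck is wound to the van's road (road 1) and bolted home there, with the van and glue bottle undisturbed and the arm clear, at about 15.5 s on the robot's clock.

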